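Load the ribbon stand's roller

TASK

At the gift-wrapping counter, pick up the long thick wooden roller with a steel stub at each end and lay it gently into the two V-shaped rests of the ribbon stand, centred end to end. Then swing the stand's steel strap by its knob fully across the top of the roller, and let go.

Things in the scene. Friction and masses are not known exactly. Their poses are not given: they have to be found in the camera images.
- roller_center (a point): Centre of the loose roller: light wood, 40 mm diameter, 150 mm long, plus a steel stub (10 mm dia., 12 mm long) at each end; about 150 g. Lies on the counter, so this point starts 20 mm up. Its x axis runs along the roller. Not to be used: a thinner dowel without stubs (20 x 150 mm) and a short cardboard core (44 x 70 mm).
- cradle_seat (a point): Where the roller's centre rests in the fixed ribbon stand, 55 mm above the counter. y: along the groove; x: to the strap's pivot post (at x = 70 mm, 16 mm dia.); z up. Dark board 160 x 130 x 12 mm with two steel V rests (90 degrees, mouth 63 mm wide, top edges 4 mm above this point) at y = 32 to 56 mm on either side; between them a 64 mm gap, 43 mm deep, is free for fingers.
- strap (a joint): Angle (rad) of the flat steel strap (20 x 6 mm, underside 80 mm above the counter, 5 mm over a seated roller), which swings level about the pivot post. 0 = at its stop, fully across the roller, pointing along the seat's -x; grows towards the seat's +y, to 1.9. Starts open at 1.25 to 1.6 and stays where left; takes about 0.5 N at the knob.
- strap_knob (a point): Centre (half-way up) of the upright round wooden knob on the strap's free end: 18 mm diameter, 40 mm high, 106 mm above the counter, 115 mm from the pivot axis. In the seat's frame it is at x = 70 - 115 cos(angle), y = 115 sin(angle), z = 51 mm.
Things that resemble listed ones, but are neither listed nor needed, are in the scene too. What is shaped like the part that bears roller_center but orange is not meant.

How it is judged:
By the outcome, as a careful person would: the job done as asked, in the order asked, and still so for the second after the job is handed in, with the robot touching nothing.
It also fails if it takes over 48 s, if anything falls off the work surface, if the arm or the gripper's body presses on something with over 40 N, if the wrist force passes 120 N, or if a joint passes its speed limit or range.

ROBOT

A 6-joint arm with a two-finger parallel gripper is mounted at the origin on the work surface. World frame = base frame: x ahead of the robot, y to its left, z up, the work surface at z = 0. Lengths are in m, angles in rad, forces in N, time in s.
With the tool pointing down it reaches from about 0.35 to 0.975 m from the base axis. Payload 4.9 kg.
Tool frame: the origin (TCP) lies midway between the tips of the shut fingers; the grasp point (between the pads) lies 19 mm behind it (robot.hold_point_z is the distance from the TCP to the grasp point, in m); z points along the fingers, y is the line along which they close (so a half turn about z gives the same grasp; the last joint's range is limited). The gripper opens to 85 mm and grips with 20 to 120 N. Pads are 22 mm wide; open, the fingers measure 114 mm over their backs; the gripper's body (76 mm by 85 mm) begins 54 mm behind the grasp point. The pads swing forward as they close: fully open they stand 13 mm farther back than shut.
Start: joints at [-1.224, 0.053, 1.613, -0, 1.476, -0.119], TCP at [0.281, -0.558, 0.231] pointing down, gripper open.
Joint ranges: [-3.01, 3.01], [-1.01, 2.22], [0.06, 2.58], [-1.02, 4.17], [0.09, 2.62], [-3.14, 3.14]. Speed limits (rad/s): [2.57, 2.57, 3.14, 3.14, 3.14, 3.14].

INTERFACE

Orientations are given as a rotation vector (axis times angle).
In Python, from workcell import telemetry, vision, robot, finder gives the robot as it stands.
- The arm moves only by the tool servo_tool, never from a script. Its argument "deltas" is a list that holds one entry, the list of rows, each a list of 7 numbers: the shift along the tool's x, y, z each as a share of 60 mm, from -1 to 1, then the turn, a rotation vector about the tool's x, y, z each as a share of 0.1 rad, from -1 to 1, then the opening, from 0 (shut) to 1 (fully open). A call has 1 to 12 rows; each row shifts and turns the commanded pose from where the row before left it, along the tool's axes as they then stand; what a row does not reach is not made up. A row lasts 1/8 s, in which the tool goes at most 62.5 mm and 10.7 degrees, less where a joint would pass 70% of its speed; a pose out of reach is approached as far as the arm can. A call with a number of a shift or a turn outside -1 to 1 is refused whole. A call with a gripper value outside its range is refused whole. The fingers move at their own pace and stop on an object; "grip_force" is the grip in N (left out, the last holds). Time passes only in rows, so rows that do not move let the fingers close. It gives the time, the measured TCP pose, the force, the opening and the grip force at its end, in the units of the state.
- telemetry.get_obs(): the state, without advancing time (a new reading comes with each control period).
- vision.get_image(name): name is "scene" or "side" or "wrist"; returns a dict with "frame" (420x560x3 uint8, red, green, blue), "fx", "fy", "cx", "cy" (pixels), "R" (3x3) and "t" (3): a world point X has camera coordinates R X + t. Camera axes: x right, y down, z forward; pixel columns grow to the right and rows downward; lengths in m; the calibration is good to about 2 mm. A picture is of the moment at which its call begins. There is no depth.
- robot.finish_job(): hands the job in; it is judged then, once.
Trained networks look in the newest picture that a camera, given by its name, has taken for a name from the list of things; names that differ only in an ending like _2 or _b are one class to them, and where a whole thing is asked for, a point or a joint stands for the part that bears it (a point fixed in the world has none). Each returns a list of dicts, best first, with "confidence" (0 to 1); they miss things now and then, are a little off and sometimes report something else, mostly with a low value. They report only what shows in the picture. A call takes as long as a camera call. They do not tell look-alikes from the thing itself.
- finder.outline_of(camera, target): "mask" (420x560 bool, what is visible of it) and "box" ([left, top, right, bottom] in pixels, round what is visible of it).
The state is a dict: "t": time; "q": joint angles; "qvel": joint speeds; "effort": joint torques, N m; "eef_pos": TCP position; "eef_rot": TCP orientation; "wrist_force": force on the tool from outside, world axes, zero at the start; "moment": the same for the moment, N m; "grip_width": finger opening in m; "grasp_force": force on a finger pad.
Only numpy, scipy, OpenCV 4.12 (cv2) and the standard library are available. Lean on these libraries where they do the work, as an engineer would, in place of code of your own. Each camera call takes 0.05 s, during which the arm holds its last target. There are 200 camera calls.

## Working session

There is one attempt and no reset: what is moved stays moved. The work goes in short steps, Python scripts to look and compute and a tool call to move; the robot and the scene stay as the last step left them, time stands still between calls to the robot, and variables do not carry over. Pictures are saved under pics/ and viewed, at most 10 in all, crops included, and the job is handed in when it is done.

Besides the shell and the picture viewer there is one more tool, called after "Call:" as name(argument=value, ...) on one line, values as JSON. servo_tool: Moves the arm, as the interface text tells. Shift numbers are shares of 60 mm and turn numbers shares of 0.1 rad, none past 1 either way. Its arguments: {"type":"object","properties":{"deltas":{"type":"array","items":{"type":"array","items":{"type":"array","items":{"type":"number","minimum":-1,"maximum":1}}}},"grip_force":{"type":"number"}},"required":["deltas"]}

```bash
ls; mkdir -p pics
cat > h.py <<'E'
import numpy as np, cv2
from workcell import telemetry, vision, robot, finder
def px(im,X):
    c=np.array(im["R"])@np.asarray(X,float)+np.array(im["t"]); return np.array([im["fx"]*c[0]/c[2]+im["cx"], im["fy"]*c[1]/c[2]+im["cy"]])
def world(im,u,v,z):
    R=np.array(im["R"]); t=np.array(im["t"]); d=R.T@np.array([(u-im["cx"])/im["fx"],(v-im["cy"])/im["fy"],1]); o=-R.T@t
    return o+d*(z-o[2])/d[2]
def save(im,name): cv2.imwrite("pics/"+name,cv2.cvtColor(im["frame"],cv2.COLOR_RGB2BGR))
E
python3 - <<'E'
from h import *
ims=[]
for n in ("scene","side"):
    im=vision.get_image(n); ims.append(im["frame"])
    print(n,-np.array(im["R"]).T@np.array(im["t"]))
    for tg in ("roller_center","cradle_seat","strap","strap_knob"):
        try:
            for d in finder.outline_of(n,tg):
                print(n,tg,round(d["confidence"],2),d["box"])
        except Exception as e: print(tg,e)
    save(im,n+"0.png")
print(telemetry.get_obs()["eef_rot"],robot.hold_point_z)
E
```

```text
pics
scene [0.84704494 0.29742836 0.59622595]
scene roller_center 0.95 [234.2, 189.5, 302.5, 240.9]
scene roller_center 0.85 [318.8, 200.8, 394.5, 254.5]
scene cradle_seat 0.55 [317.4, 282.4, 454.9, 416.4]
scene strap 0.96 [351.5, 331.6, 454.3, 409.7]
scene strap_knob 0.66 [348.6, 327.7, 455.5, 413.1]
side [0.31628406 0.7559374  0.57822591]
side roller_center 0.97 [268.3, 203.0, 351.4, 237.2]
side roller_center 0.75 [332.2, 236.1, 356.9, 304.0]
side cradle_seat 0.77 [154.7, 269.3, 288.8, 368.6]
side strap 0.7 [153.4, 270.5, 210.3, 331.6]
side strap_knob 0.97 [148.6, 271.4, 207.6, 330.1]
[-3.05671527e+00 -7.25138050e-01  1.68804837e-06] 0.0187
```

View pics/scene0.png

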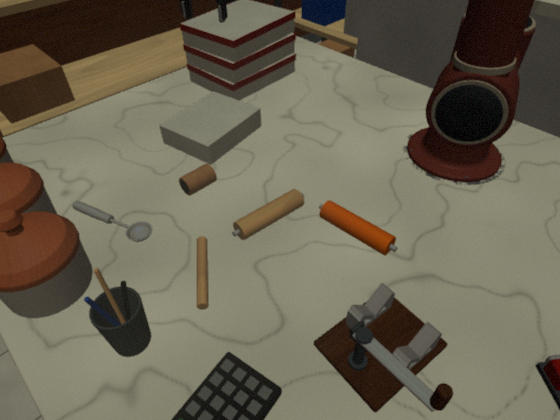

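View pics/side0.png

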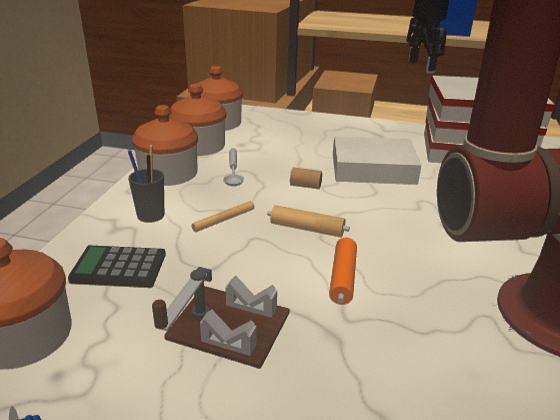

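Roller candidates in the scene view are light wood with stubs at (269,214), orange at (357,227, excluded), dowel (202,272) and core (198,179). I choose the one at (269,214). The stand has its post at (358,345), knob at (441,396) and V rests at (370,303) and (417,345).

```bash
cat >> h.py <<'E'
def fitmask(im_masks, x0, pts_of):
    from scipy.optimize import minimize
    def cost(p):
        s=0
        for im,m in im_masks:
            q=np.array([px(im,X) for X in pts_of(p)],np.float32)
            h=cv2.convexHull(q); c=np.zeros(m.shape,np.uint8); cv2.fillConvexPoly(c,np.round(h*16).astype(np.int32),1,shift=4)
            c=c>0; s+=1-(c&m).sum()/max(1,(c|m).sum())
        return s
    best=None
    for y0 in (x0[2],x0[2]+.15,x0[2]-.15):
        r=minimize(cost,[x0[0],x0[1],y0],method="Nelder-Mead",options=dict(initial_simplex=np.array([[x0[0],x0[1],y0]]*4)+np.vstack([np.zeros(3),np.diag([.01,.01,.1])])))
        if best is None or r.fun<best.fun: best=r
    return best.x,best.fun
def roller(p,z=.02):
    a=np.array([np.cos(p[2]),np.sin(p[2]),0]); b=np.array([-a[1],a[0],0]); k=np.array([0,0,1.]); c=np.array([p[0],p[1],z])
    return [c+s*L*a+r*(np.cos(t)*b+np.sin(t)*k) for L,r in((.075,.02),(.087,.005)) for s in(-1,1) for t in np.linspace(0,6.28,16)]
E
python3 - <<'E'
from h import *
S=vision.get_image("scene"); D=vision.get_image("side")
ms=finder.outline_of("scene","roller_center"); md=finder.outline_of("side","roller_center")
def pick(l,u,v): return min(l,key=lambda d:abs((d["box"][0]+d["box"][2])/2-u)+abs((d["box"][1]+d["box"][3])/2-v))["mask"]
a=pick(ms,268,215); b=pick(md,310,220)
e1=world(S,236,234,.02);e2=world(S,303,194,.02); print(e1,e2,np.linalg.norm(e1-e2))
c=(e1+e2)/2
print(fitmask([(S,a),(D,b)],[c[0],c[1],np.arctan2(*(e2-e1)[1::-1])],roller))
for n,u,v,z in (("post",358,330,.09),("base L",316,345,.012),("base B",376,405,.012),("base R",446,343,.012)): print(n,world(S,u,v,z))
for n,u,v,z in (("baseL",166,331,.012),("B",262,363,.012),("R",289,313,.012)): print("side",n,world(D,u,v,z))
f=cv2.resize(S["frame"][270:420,300:470],None,fx=4,fy=4,interpolation=cv2.INTER_CUBIC)[:600]
g=cv2.resize(S["frame"][180:260,220:320],None,fx=2,fy=2); f[:160,480:680]=g
cv2.imwrite("pics/c1.png",f[:,:,::-1])
f=cv2.resize(D["frame"][260:370,145:295],None,fx=5,fy=5,interpolation=cv2.INTER_CUBIC)
cv2.imwrite("pics/c2.png",f[:,:,::-1])
E
```

```text
[ 0.54934687 -0.1448824   0.02      ] [ 0.37694522 -0.13451924  0.02      ] 0.17271283852156294
(array([ 0.46409635, -0.14080607,  3.04276591]), np.float64(0.23318048700806238))
post [0.57860439 0.16112532 0.09      ]
base L [0.60300203 0.11164723 0.012     ]
base B [0.60868369 0.22827159 0.012     ]
base R [0.45836752 0.24656106 0.012     ]
side baseL [0.61344274 0.22518657 0.012     ]
side B [0.45387653 0.24755988 0.012     ]
side R [0.44035914 0.13386272 0.012     ]
```

View pics/c1.png

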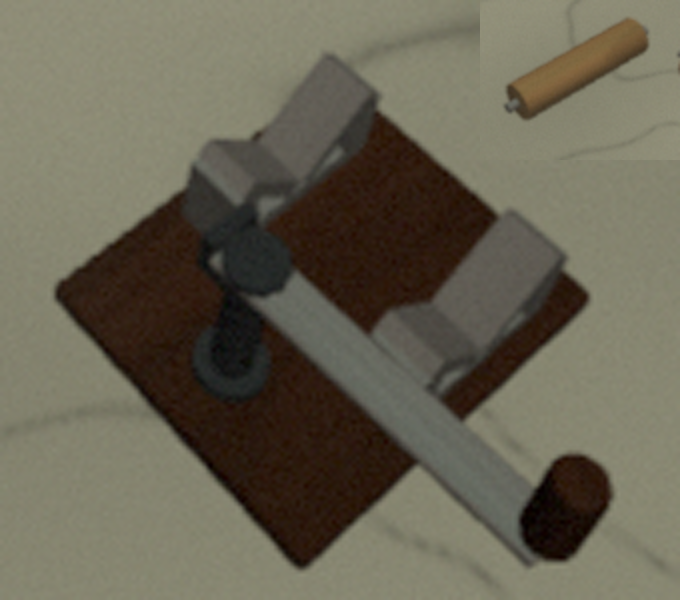

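View pics/c2.png

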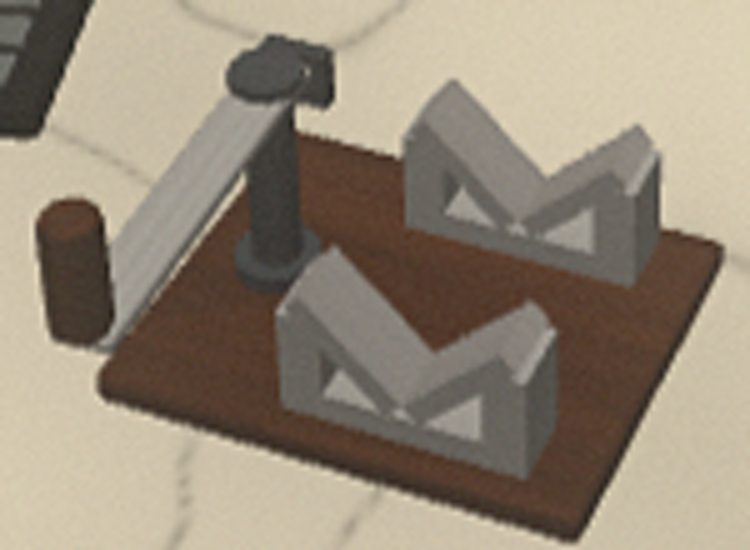

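The close crops confirm the roller: light wood, with a stub at each end. The V apexes in the side crop are at (403,415), (437,353), (517,230) and (540,178). I'll fit the stand pose from those, plus the board edges and knob.

Run:
```python
from h import *
from scipy.optimize import least_squares
S=vision.get_image("scene"); D=vision.get_image("side")
A=[world(D,145+u/5,260+v/5,.0267) for u,v in((403,415),(437,353),(517,230),(540,178))]
for a in A: print(a.round(4))
m=np.mean(A,0); d=A[0]-A[3]; print("apex centre",m, "len",np.linalg.norm(d), "yaw y",np.arctan2(d[1],d[0])-np.pi/2)
# post base at z=.012, from scene crop (232,362) & side crop (278,262); knob top z=.126
for n,im,u,v,z in (("post",S,300+232/4,270+355/4,.014),("post",D,145+278/5,260+262/5,.014),("knobtop",S,300+580/4,270+485/4,.126),("knobtop",D,145+71/5,260+220/5,.126)): print(n,world(im,u,v,z))
for n,im,u,v,z in (("L",S,300+58/4,270+290/4,.012),("B",S,300+302/4,270+562/4,.012),("R",S,300+587/4,270+297/4,.012),("l",D,145+100/5,260+380/5,.012),("b",D,145+577/5,260+537/5,.012),("r",D,145+722/5,260+247/5,.012)): print(n,world(im,u,v,z).round(4))
```

```text
[0.5118 0.2382 0.0267]
[0.5104 0.2112 0.0267]
[0.5033 0.1516 0.0267]
[0.5035 0.1252 0.0267]
apex centre [0.50725028 0.18154882 0.0267    ] len 0.11333998075186713 yaw y -0.07361601738073742
post [0.5752171  0.17011704 0.014     ]
post [0.57691827 0.17335593 0.014     ]
knobtop [0.5873424  0.28624993 0.126     ]
knobtop [0.5832035  0.28855872 0.126     ]
L [0.6016 0.1073 0.012 ]
B [0.615  0.2322 0.012 ]
R [0.4594 0.2484 0.012 ]
l [0.6104 0.2355 0.012 ]
b [0.4539 0.2561 0.012 ]
r [0.4417 0.1253 0.012 ]
```

Call:
servo_tool(deltas=[[[0.72,-0.6,0.06,0,0,0,1],[0.72,-0.6,0.06,0,0,0,1],[0.72,-0.6,0.06,0,0,0,1],[0.72,-0.6,0.06,0,0,0,1],[0.72,-0.6,0.06,0,0,0,1],[0.72,-0.6,0.06,0,0,0,1],[0.72,-0.6,0.06,0,0,0,1],[0.72,-0.6,0.06,0,0,0,1]]])

```text
t: 1.8
eef_pos: [0.4607, -0.1442, 0.2028]
eef_rot: [3.056, 0.725, 0.001]
wrist_force: [0.3, 0.4, -0.2]
grip_width: 0.0854
grasp_force: 0.0
```

Call:
servo_tool(deltas=[[[0,0,0,0,0,0.9,1],[0,0,0,0,0,0.9,1],[0,0,0,0,0,0.9,1],[0,0,0,0,0,0.9,1],[0,0,0,0,0,0.9,1],[0,0,0,0,0,0.9,1],[0,0,0,0,0,0,1]]])

```text
t: 2.68
eef_pos: [0.4601, -0.1459, 0.2026]
eef_rot: [3.139, -0.115, 0.0]
wrist_force: [-0.5, -0.4, -0.0]
grip_width: 0.0857
grasp_force: 0.0
```

```bash
cat >> h.py <<'E'
from scipy.spatial.transform import Rotation as Ro
def pose():
    o=telemetry.get_obs(); R=Ro.from_rotvec(o["eef_rot"]).as_matrix(); return np.array(o["eef_pos"]),R,o
def togo(P,yaw):
    p,R,o=pose(); y=np.arctan2(R[1,0],R[0,0]); dt=-(yaw-y)
    print("t",round(o["t"],2),"tcp",p.round(4),"yaw",round(y,4),"tilt",R[:,2].round(3),"shift/60mm",(R.T@(np.array(P)-p)/.06).round(3),"turn z/.1",round(dt/.1,2),"grip",round(o["grip_width"],4),round(o["grasp_force"],1),np.round(o["wrist_force"],1))
E
python3 - <<'E'
from h import *
W=vision.get_image("wrist"); save(W,"w1.png")
print(-np.array(W["R"]).T@W["t"])
S=vision.get_image("scene");D=vision.get_image("side")
for d in finder.outline_of("wrist","roller_center"):
    print(d["confidence"],d["box"])
    x=fitmask([(W,d["mask"])],[.463,-.14,-.08],roller); print(x)
togo([.463,-.14,.1],-.08)
E
```

```text
[ 0.53044316 -0.15172224  0.3452304 ]
0.83 [258.2, 89.8, 302.6, 259.7]
(array([ 0.46328689, -0.14168127, -0.09613005]), np.float64(0.07497172402649865))
0.78 [80.7, 244.5, 236.8, 301.1]
(array([ 0.463, -0.14 , -0.08 ]), np.float64(1.0))
t 2.88 tcp [ 0.4601 -0.1459  0.2025] yaw -0.0733 tilt [ 0. -0. -1.] shift/60mm [ 0.04  -0.101  1.709] turn z/.1 0.07 grip 0.0855 0.0 [ 0.2 -0.7 -0.2]
```

View pics/w1.png

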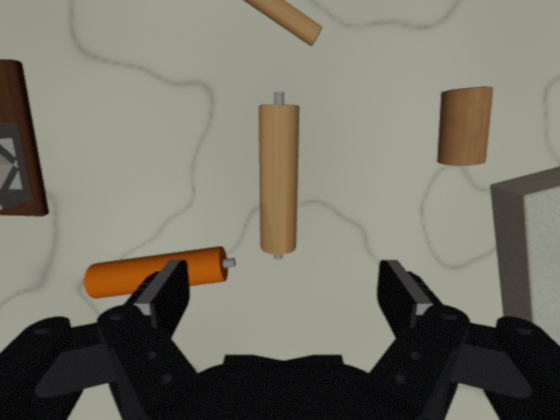

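The wrist view shows the wooden roller at (279,175) lined up between the fingers, with the orange one clear to the left.

Call:
servo_tool(deltas=[[[0.04,-0.08,0.6,0,0,0.2,1],[0,0,0.7,0,0,0,1],[0,0,0.7,0,0,0,1],[0,0,0.6,0,0,0,1],[0,0,0.4,0,0,0,1],[0,0,0.2,0,0,0,1],[0,0,0.1,0,0,0,1],[0,0,0,0,0,0,1]]])

```text
t: 3.88
eef_pos: [0.4633, -0.1415, 0.005]
eef_rot: [3.138, -0.148, 0.001]
wrist_force: [-0.3, -0.0, 0.3]
grip_width: 0.0855
grasp_force: 0.0
```

Run:
```python
from h import *
togo([.463,-.1415,.002],-.094)
```

```text
t 3.88 tcp [ 0.4633 -0.1415  0.005 ] yaw -0.0941 tilt [ 0.001 -0.    -1.   ] shift/60mm [-0.005  0.001  0.05 ] turn z/.1 -0.0 grip 0.0855 0.0 [-0.3 -0.   0.3]
```

Call:
servo_tool(deltas=[[[0,0,0.05,0,0,0,1],[0,0,0,0,0,0,0.4],[0,0,0,0,0,0,0.3],[0,0,0,0,0,0,0.2],[0,0,0,0,0,0,0.2],[0,0,0,0,0,0,0.2],[0,0,0,0,0,0,0.2],[0,0,0,0,0,0,0.2]]], grip_force=35)

```text
t: 4.88
eef_pos: [0.4632, -0.1413, 0.002]
eef_rot: [-3.138, 0.148, -0.0]
wrist_force: [-1.9, 1.4, 6.6]
grip_width: 0.039
grasp_force: 35.3
```

Call:
servo_tool(deltas=[[[0,0,-0.2,0,0,0,0.2],[0,0,-0.5,0,0,0,0.2],[0,0,-0.6,0,0,0,0.2],[0,0,-0.6,0,0,-0.5,0.2],[0,0,-0.4,0,0,-1,0.2],[0,0,0,0,0,-1,0.2],[0,0,0,0,0,-1,0.2],[0,0,0,0,0,-1,0.2],[0,0,0,0,0,-1,0.2],[0,0,0,0,0,-1,0.2],[0,0,0,0,0,-1,0.2],[0,0,0,0,0,-1,0.2]]])

```text
t: 6.38
eef_pos: [0.4625, -0.1411, 0.1393]
eef_rot: [-2.918, -1.164, 0.001]
wrist_force: [0.2, -0.2, -2.1]
grip_width: 0.0388
grasp_force: 35.5
```

Call:
servo_tool(deltas=[[[0,0,0,0,0,-1,0.2],[0,0,0,0,0,-1,0.2],[0,0,0,0,0,-1,0.2],[0,0,0,0,0,-1,0.2],[0,0,0,0,0,-1,0.2],[0,0,0,0,0,-1,0.2],[0,0,0,0,0,-1,0.2],[0,0,0,0,0,0,0.2]]])

```text
t: 7.38
eef_pos: [0.4625, -0.1411, 0.1393]
eef_rot: [-2.347, -2.088, 0.0]
wrist_force: [0.0, 0.5, -2.5]
grip_width: 0.0387
grasp_force: 35.5
```

Run:
```python
from h import *
togo([.5,.11,.15],1.466)
W=vision.get_image("wrist"); save(W,"w2.png")
for d in finder.outline_of("wrist","roller_center"): print(d["confidence"],d["box"])
for d in finder.outline_of("wrist","cradle_seat"): print(d["confidence"],d["box"])
```

```text
t 7.38 tcp [ 0.4625 -0.1411  0.1393] yaw 1.4545 tilt [-0.  0. -1.] shift/60mm [ 4.23   0.134 -0.178] turn z/.1 -0.11 grip 0.0387 35.5 [ 0.   0.5 -2.5]
0.84 [99.1, 0.0, 194.4, 148.8]
0.83 [225.3, 55.4, 337.4, 361.7]
```

View pics/w2.png

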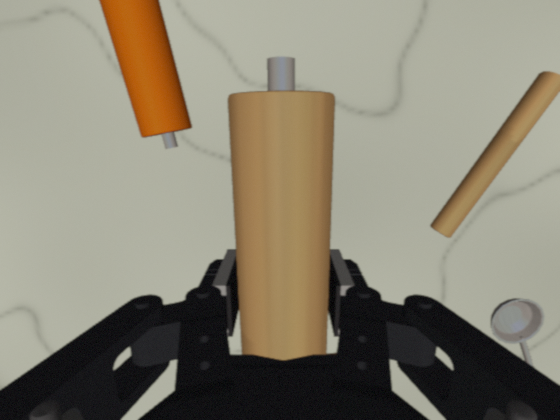

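The wrist view shows the roller held square along tool x, with the stub tip at (281,58).

Call:
servo_tool(deltas=[[[0.5,0.02,-0.05,0,0,-0.1,0.2],[0.85,0.02,-0.05,0,0,0,0.2],[0.85,0.02,-0.05,0,0,0,0.2],[0.85,0.02,-0.03,0,0,0,0.2],[0.7,0.02,0,0,0,0,0.2],[0.3,0.02,0,0,0,0,0.2],[0,0,0,0,0,0,0.2]]])

```text
t: 8.4
eef_pos: [0.4958, 0.1, 0.1502]
eef_rot: [2.333, 2.103, -0.001]
wrist_force: [-0.0, 0.3, -1.6]
grip_width: 0.0389
grasp_force: 35.6
```

Run:
```python
from h import *
W=vision.get_image("wrist"); save(W,"w3.png")
p,R,o=pose(); togo([.507,.1815,.15],1.466)
tip=world(W,281,58,p[2]+.018); print("tip in tool",(R.T@(tip-p)).round(4))
sh=world(W,282,93,p[2]+.038); print("edge top in tool",(R.T@(sh-p)).round(4))
s=[.5070,.1815,.055]; y=-.105; c,sn=np.cos(y),np.sin(y)
# predicted pixels of seat features
for l in ((0,0),(.0315,-.056),(-.0315,-.056),(.0315,.056),(-.0315,.056),(.0315,-.032),(-.0315,-.032)):
    print(l,px(W,[s[0]+c*l[0]-sn*l[1],s[1]+sn*l[0]+c*l[1],.059 if l[0] else .055]).round(0))
```

```text
t 8.45 tcp [0.4957 0.0992 0.1501] yaw 1.466 tilt [-0.    -0.001 -1.   ] shift/60mm [1.384e+00 4.300e-02 1.000e-03] turn z/.1 -0.0 grip 0.0387 35.6 [-0.3  0.4 -1.5]
tip in tool [ 0.0904 -0.0009 -0.0181]
edge top in tool [ 0.0773 -0.0004 -0.0381]
(0, 0) [287.  97.]
(0.0315, -0.056) [329. 176.]
(-0.0315, -0.056) [244. 176.]
(0.0315, 0.056) [336.   5.]
(-0.0315, 0.056) [239.   5.]
(0.0315, -0.032) [330. 143.]
(-0.0315, -0.032) [243. 143.]
```

View pics/w3.png

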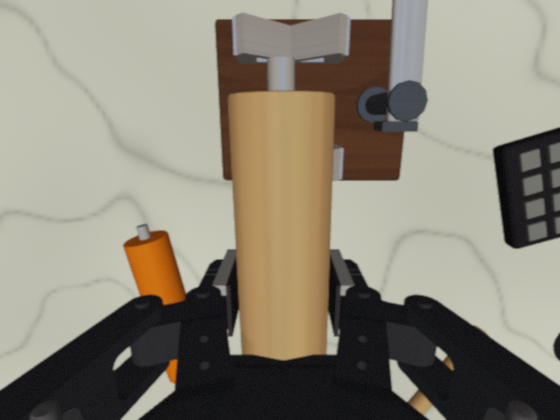

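The wrist view shows the stand ahead: board corners near (217,20), (224,180) and (400,180), far rest at x 233–350. I need a zoom to correct the seat estimate.

Run:
```python
from h import *
im=cv2.imread("pics/w3.png")[0:190,205:435]
im=cv2.resize(im,None,fx=3.1,fy=3.1,interpolation=cv2.INTER_CUBIC); cv2.imwrite("pics/c3.png",im); print(im.shape)
W=vision.get_image("wrist")
for n,u,v in (("FL",217,20),("NL",224,180),("NR",400,180)): print(n,world(W,u,v,.012).round(4))
```

```text
(589, 713, 3)
FL [0.459  0.2454 0.012 ]
NL [0.4444 0.1187 0.012 ]
NR [0.6013 0.102  0.012 ]
```

View pics/c3.png

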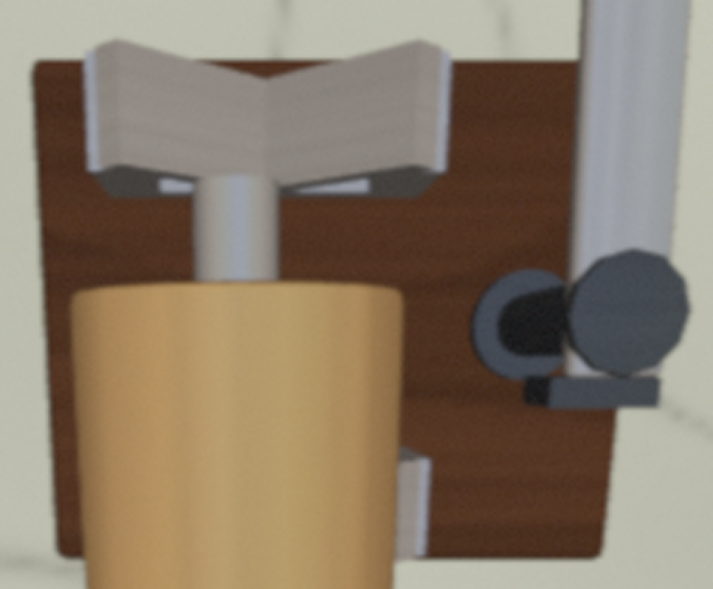

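Run:
```python
from h import *
W=vision.get_image("wrist")
w=lambda u,v,z: world(W,205+u/3.1,v/3.1,z)
L56,L32,R56,R32=w(117,41,.059),w(122,165,.059),w(420,41,.059),w(414,165,.059)
for a in (L56,L32,R56,R32): print(a.round(4))
print("mouth",np.linalg.norm(L56-R56),np.linalg.norm(L32-R32),np.linalg.norm(L56-L32))
print("x yaw",np.arctan2(*(R56-L56)[1::-1]),np.arctan2(*(R32-L32)[1::-1]))
y=-.105; ex=np.array([np.cos(y),np.sin(y),0]); ey=np.array([-ex[1],ex[0],0])
print("seat from rest",((L56+R56)/2-.056*ey).round(4),((L32+R32)/2-.032*ey).round(4))
a=w(265,79,.0267); print("apex",(a-.056*ey).round(4))
FL,NL,NR=w(35,61,.012),w(58,557,.012),w(603,557,.012)
print("board",np.linalg.norm(FL-NL),np.linalg.norm(NR-NL),np.arctan2(*(NR-NL)[1::-1]),np.arctan2(*(FL-NL)[1::-1])-np.pi/2, "mid y",((FL+NL)/2).round(4),((FL+NR)/2).round(4), "seat-ish off",((np.array([.507,.1815,.012])-(FL+NR)/2)@np.c_[ex,ey]))
pb=w(530,323,.013); print("post base",pb.round(4),(pb-.07*ex).round(4))
```

```text
[0.4838 0.2342 0.059 ]
[0.4815 0.2106 0.059 ]
[0.5469 0.2274 0.059 ]
[0.5443 0.2039 0.059 ]
mouth 0.06350116293318397 0.06315921074999782 0.023721229323076704
x yaw -0.10708991579929071 -0.10700118455392806
seat from rest [0.5095 0.1751 0.059 ] [0.5096 0.1754 0.059 ]
apex [0.5096 0.1758 0.0267]
board 0.12747873331367998 0.15755898016277387 -0.10667900160891784 -0.1132082258639171 mid y [0.4514 0.1819 0.012 ] [0.5298 0.1735 0.012 ] seat-ish off [-0.02348651  0.00553767]
post base [0.5813 0.1686 0.013 ] [0.5117 0.176  0.013 ]
```

```bash
cat > m.py <<'E'
from h import *
p,R,o=pose(); z=p[2]+.018
f=[]
for n in ("scene","side"):
    im=vision.get_image(n); L=finder.outline_of(n,"roller_center"); q=px(im,[p[0],p[1],z])
    if not L: print(n,"none"); continue
    d=min(L,key=lambda d:np.hypot((d["box"][0]+d["box"][2])/2-q[0],(d["box"][1]+d["box"][3])/2-q[1]))
    x,c=fitmask([(im,d["mask"])],[p[0],p[1],1.466],lambda a:roller(a,z))
    print(n,d["confidence"],d["box"],"fit",x.round(4),round(c,3),"in tool",(R.T@(np.array([x[0],x[1],z])-p)).round(4)); save(im,n+str(int(o["t"]*100))+".png")
E
python3 m.py
```

```text
scene 0.65 [321.9, 196.1, 418.6, 284.5] fit [0.4955 0.1021 1.4688] 0.354 in tool [ 0.0035 -0.0006 -0.018 ]
side 0.59 [233.9, 189.3, 290.1, 251.6] fit [0.4958 0.1009 1.4907] 0.262 in tool [ 0.0023 -0.0002 -0.018 ]
```

Run:
```python
from h import *
out=np.zeros((440,800,3),np.uint8)
y=-.107; ex=np.array([np.cos(y),np.sin(y),0]); ey=np.array([-ex[1],ex[0],0]); ez=np.array([0,0,1.])
for k,(n,x0,y0) in enumerate((("side",200,268),("scene",340,280))):
    im=vision.get_image(n); b=cv2.imread(f"pics/{n}0.png")[y0:y0+88,x0:x0+100 if n=="side" else x0+100]
    b=cv2.resize(b,None,fx=4,fy=5,interpolation=cv2.INTER_CUBIC)
    b=np.ascontiguousarray(b)
    for s,col in (((.5096,.1753,.055),(0,255,0)),((.5080,.1810,.055),(0,0,255))):
        for ya in (-.056,-.032,.032,.056):
            P=[np.array(s)+a*ex+ya*ey+h*ez for a,h in((-.0315,.004),(0,-.0275),(.0315,.004))]
            q=np.array([(px(im,X)-[x0,y0]+.5)*[4,5] for X in P])
            cv2.polylines(b,[np.round(q).astype(np.int32)],False,col,1)
    out[:,400*k:400*k+400]=b[:440,:400]
cv2.imwrite("pics/c4.png",out)
```

```text
(no output)
```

View pics/c4.png

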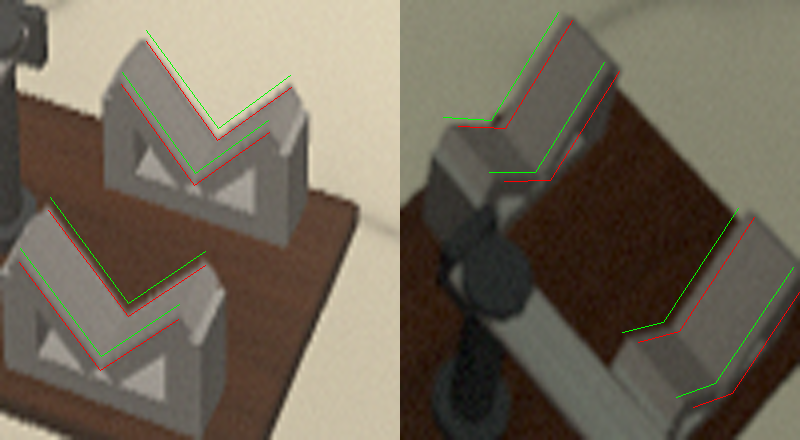

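Red (0.508, 0.181) lies on the rests' edges in both the side and scene views. The wrist-only estimate in green is about 5 mm off, so I use the fixed cameras' seat.

Call:
servo_tool(deltas=[[[0.3,0.02,0,0,0,0,0.2],[0.5,0.03,0,0,0,0,0.2],[0.35,0.02,0.1,0,0,0,0.2],[0.15,0,0.3,0,0,0,0.2],[0,0,0.4,0,0,0,0.2],[0,0,0.3,0,0,0,0.2],[0,0,0.1,0,0,0,0.2],[0,0,0,0,0,0,0.2]]])

```text
t: 9.85
eef_pos: [0.508, 0.1765, 0.0779]
eef_rot: [-2.335, -2.101, 0.001]
wrist_force: [-0.5, -0.4, -1.0]
grip_width: 0.0391
grasp_force: 35.6
```

Run:
```python
from h import *
togo([.508,.1767,.037],1.464)
exec(open("m.py").read().split("\n",1)[1])
```

```text
t 9.85 tcp [0.508  0.1765 0.0779] yaw 1.4653 tilt [-0.001 -0.    -1.   ] shift/60mm [0.003 0.001 0.681] turn z/.1 0.01 grip 0.0391 35.6 [-0.5 -0.4 -1. ]
scene 0.61 [354.7, 261.6, 453.0, 352.5] fit [0.5065 0.179  1.4681] 0.343 in tool [ 0.0023 -0.0017 -0.018 ]
side 0.83 [206.2, 246.2, 268.5, 325.1] fit [0.5094 0.1776 1.4847] 0.282 in tool [ 0.0012  0.0013 -0.018 ]
```

Call:
servo_tool(deltas=[[[0.03,0,0.15,0,0,0,0.2],[0,0,0.2,0,0,0,0.2],[0,0,0.12,0,0,0,0.2],[0,0,0.07,0,0,0,0.2],[0,0,0.04,0,0,0,0.2],[0,0,0.02,0,0,0,0.2],[0,0,0.02,0,0,0,0.2],[0,0,0,0,0,0,0.2]]])

```text
t: 11.05
eef_pos: [0.5085, 0.1786, 0.0413]
eef_rot: [2.335, 2.102, 0.0]
wrist_force: [0.7, -0.5, -2.2]
grip_width: 0.0387
grasp_force: 35.6
```

Call:
servo_tool(deltas=[[[0,0,0.03,0,0,0,0.2],[0,0,0.02,0,0,0,0.2],[0,0,0,0,0,0,0.2]]])

```text
t: 11.42
eef_pos: [0.5085, 0.1786, 0.0382]
eef_rot: [2.335, 2.102, 0.0]
wrist_force: [0.4, 0.5, -1.2]
grip_width: 0.0389
grasp_force: 35.7
```

Call:
servo_tool(deltas=[[[0,0,0.02,0,0,0,0.2],[0,0,0,0,0,0,0.2]]])

```text
t: 11.68
eef_pos: [0.5089, 0.1786, 0.0374]
eef_rot: [2.335, 2.101, 0.002]
wrist_force: [0.9, -1.0, 0.7]
grip_width: 0.0388
grasp_force: 36.0
```

Call:
servo_tool(deltas=[[[0,0,0.01,0,0,0,0.2],[0,0,0,0,0,0,0.5],[0,0,0,0,0,0,0.6],[0,0,0,0,0,0,0.65],[0,0,0,0,0,0,0.65],[0,0,-0.2,0,0,0,0.65],[0,0,-0.5,0,0,0,0.65],[0,0,-0.7,0,0,0,0.65],[0,0,-0.7,0,0,0,0.65],[-0.3,0,-0.5,0,0,0,0.65],[-0.5,0,0,0,0,0,0.65],[0,0,0,0,0,0,0.65]]])

```text
t: 13.18
eef_pos: [0.5037, 0.1298, 0.1939]
eef_rot: [2.336, 2.098, 0.003]
wrist_force: [-0.5, 0.6, -0.6]
grip_width: 0.0555
grasp_force: 0.0
```

Run:
```python
from h import *
out=np.zeros((440,800,3),np.uint8)
y=-.107; ex=np.array([np.cos(y),np.sin(y),0]); ey=np.array([-ex[1],ex[0],0])
p,R,o=pose(); togo([.508,.18,.15],1.464)
for k,(n,x0,y0) in enumerate((("side",200,250),("scene",340,280))):
    im=vision.get_image(n); save(im,n+"_s.png")
    L=finder.outline_of(n,"roller_center"); q=px(im,[.508,.18,.055])
    d=min(L,key=lambda d:np.hypot((d["box"][0]+d["box"][2])/2-q[0],(d["box"][1]+d["box"][3])/2-q[1]))
    x,c=fitmask([(im,d["mask"])],[.508,.18,1.464],lambda a:roller(a,.055)); print(n,d["confidence"],x.round(4),round(c,3))
    b=cv2.resize(cv2.cvtColor(im["frame"],cv2.COLOR_RGB2BGR)[y0:y0+110,x0:x0+100],None,fx=4,fy=4,interpolation=cv2.INTER_CUBIC)
    out[:440,400*k:400*k+400]=b
cv2.imwrite("pics/c5.png",out)
im=vision.get_image("wrist")
for d in finder.outline_of("wrist","roller_center"): print(d["confidence"],d["box"],fitmask([(im,d["mask"])],[.508,.18,1.464],lambda a:roller(a,.055)))
for d in finder.outline_of("wrist","strap_knob"): print("knob",d["confidence"],d["box"])
```

```text
t 13.18 tcp [0.5037 0.1298 0.1939] yaw 1.4636 tilt [ 0.002  0.    -1.   ] shift/60mm [ 0.84  -0.02   0.731] turn z/.1 -0.0 grip 0.0555 0.0 [-0.5  0.6 -0.6]
side 0.73 [0.509  0.1817 1.4718] 0.035
scene 0.88 [0.5086 0.1802 1.4526] 0.07
0.8 [141.5, 239.2, 188.1, 300.7] (array([0.508, 0.18 , 1.464]), np.float64(1.0))
0.62 [259.7, 23.1, 310.4, 238.4] (array([0.50905867, 0.18082711, 1.46122601]), np.float64(0.047051376727502925))
knob 0.9 [358.9, 0.0, 393.1, 163.2]
```

View pics/c5.png

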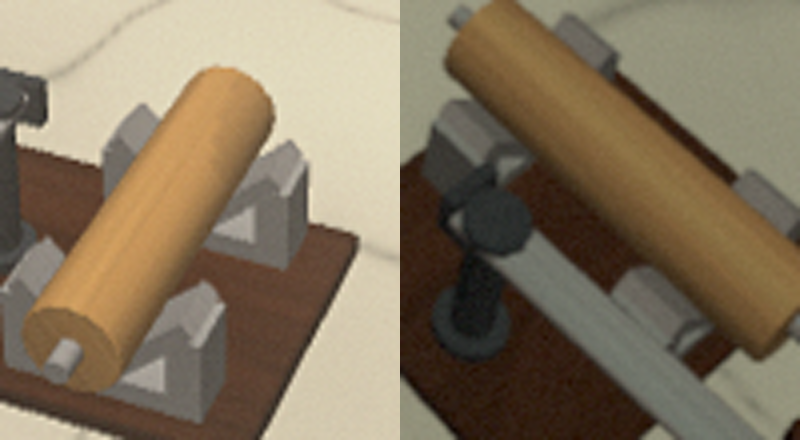

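The roller sits in both Vs at (0.509, 0.181) in all three cameras. I'll check its centring numerically against the rests, and locate the knob.

Run:
```python
from h import *
y=-.107; ex=np.array([np.cos(y),np.sin(y),0]); ey=np.array([-ex[1],ex[0],0]); s=np.array([.5088,.181,.055])
for n in ("wrist","side","scene"):
    im=vision.get_image(n); f=cv2.GaussianBlur(im["frame"],(3,3),0).astype(int)
    for lx,z in ((.029,.0565),(-.029,.0565)):
        r=""
        for m in range(-80,82,2):
            u,v=np.round(px(im,[*(s+lx*ex+m/1000*ey)[:2],z])).astype(int)
            if not(0<=u<560 and 0<=v<420): r+="x";continue
            c=f[v,u]; d=c[0]-c[2]; r+= "W" if d>60 else "b" if c.sum()<200 and d>15 else "g" if d<13 else "."
        print(n,lx,r)
    if n!="wrist":
        for d in finder.outline_of(n,"strap_knob")[:2]: print("knob",d["confidence"],d["box"])
```

```text
wrist 0.029 ............gggggg.ggggggg.bbbbbbbbbbbbbbbbbbbbbbbbbbb.ggggggggggg.b.............
wrist -0.029 ............ggggggg..ggggg.bbbbbbbbbbbbbbbbbbbbbbbbbbb.g...g.g.g...b.............
side 0.029 ....................................................bbb................ggg.....bb
side -0.029 ......................................................................gggg.......
knob 0.74 [148.3, 271.7, 204.4, 329.9]
scene 0.029 .............gggggggggggggggggbbbbbbbbbbbbbbbbbbbbbbbbb.gggggggggggggg.bbbb......
scene -0.029 ...............g...gg.ggg...................bbb...............gg.ggg.............
knob 0.8 [353.8, 327.9, 452.7, 411.7]
```

The roller is centred to within 1–2 mm of the rests. Next I approach the knob, stopping short for a close look.

Call:
servo_tool(deltas=[[[0.3,0.2,0,0,0,-0.4,0.65],[0.6,0.35,0,0,0,0,0.65],[0.6,0.35,0,0,0,0,0.65],[0.3,0.15,0,0,0,0,0.65],[0,0,0,0,0,0,0.65]]])

```text
t: 14.4
eef_pos: [0.5741, 0.2348, 0.192]
eef_rot: [-2.291, -2.15, 0.001]
wrist_force: [0.3, -0.2, -0.4]
grip_width: 0.0557
grasp_force: 0.0
```

Run:
```python
from h import *
W=vision.get_image("wrist")
q=px(W,[.5855,.2873,.126]); print("pred top",q)
for t in("strap_knob","strap"):
    for d in finder.outline_of("wrist",t): print(t,d["confidence"],d["box"])
# knob top: dark brown blob near prediction
f=W["frame"].astype(int); u,v=q.astype(int); save(W,"w5.png")
for r in range(max(0,v-50),min(420,v+51),5):
    print(r,"".join("K" if (f[r,c].sum()<190 and f[r,c,0]-f[r,c,2]>12) else "g" if abs(f[r,c,0]-f[r,c,2])<13 else "." for c in range(u-60,u+60,3)))
togo([.5855,.2873,.091],1.504)
```

```text
pred top [295.66221335 142.31475369]
strap_knob 0.63 [278.1, 130.6, 306.3, 289.9]
strap 0.8 [281.7, 129.6, 308.0, 293.1]
92 .g..................g...................
97 ........................................
102 ........................................
107 ........................................
112 ........................................
117 ........................................
122 ........................................
127 ........................................
132 ...................KKK..................
137 .................KKKKKKK................
142 ................gKKKKKKKK.g.............
147 ................gKKKKKKKK...............
152 ................gKKKKKKKK...............
157 ................gggKKKKgg...............
162 ................ggggggggg...............
167 ................gggggggg.....g..........
172 ................ggggggggg...............
177 K.............g.gggggggg................
182 ..K.............gggggggg................
187 ..KKKKKKKKKKKKKKgggggggg.KKKK...........
192 ...gg...KKKKKKKKgggggggg.KKKK...........
t 14.55 tcp [0.5735 0.2334 0.1921] yaw 1.5054 tilt [-0.001 -0.    -1.   ] shift/60mm [0.911 0.142 1.685] turn z/.1 0.01 grip 0.0556 0.0 [-0.1 -0.3  0.3]
```

The knob's top disc is at about (298,142) in the wrist view, against a prediction of (296,142), so the estimate holds.

Call:
servo_tool(deltas=[[[0.4,0.08,0,0,0,0,0.65],[0.4,0.07,0.1,0,0,0,0.65],[0.11,0.01,0.4,0,0,0,0.65],[0,0,0.5,0,0,0,0.65],[0,0,0.4,0,0,0,0.65],[0,0,0.2,0,0,0,0.65],[0,0,0.06,0,0,0,0.65],[0,0,0,0,0,0,0.65]]])

```text
t: 15.55
eef_pos: [0.5876, 0.2881, 0.0936]
eef_rot: [2.292, 2.148, 0.002]
wrist_force: [0.3, -1.1, 0.2]
grip_width: 0.0553
grasp_force: 0.0
```

Call:
servo_tool(deltas=[[[0,0,0,0,0,0,0.4],[0,0,0,0,0,0,0.3],[0,0,0,0,0,0,0.2],[0,0,0,0,0,0,0.12],[0,0,0,0,0,0,0.12],[0,0,0,0,0,0,0.12]]], grip_force=20)

```text
t: 16.3
eef_pos: [0.5874, 0.2879, 0.0934]
eef_rot: [2.292, 2.148, 0.001]
wrist_force: [-0.2, -0.4, 5.0]
grip_width: 0.0174
grasp_force: 19.9
```

Call:
servo_tool(deltas=[[[-0.005,-0.1,0,0,0,-0.5,0.12],[-0.01,-0.19,0,0,0,-1,0.12],[-0.01,-0.19,0,0,0,-1,0.12],[-0.01,-0.19,0,0,0,-1,0.12],[-0.01,-0.19,0,0,0,-1,0.12],[0,0,0,0,0,0,0.12]]])

```text
t: 17.05
eef_pos: [0.536, 0.2801, 0.0934]
eef_rot: [-1.754, -2.605, -0.002]
wrist_force: [-1.9, 2.0, 4.8]
grip_width: 0.0174
grasp_force: 20.0
```

```bash
cat > k.py <<'E'
from h import *
s=np.array([.508,.1805]); y=-.107; M=np.array([[np.cos(y),np.sin(y)],[-np.sin(y),np.cos(y)]])
p,R,o=pose(); l=M@(p[:2]-s)-[.07,0]; th=np.arctan2(l[1],-l[0]); print("r",np.hypot(*l),"theta",th)
e=s+M.T@np.array([-.045,0]); togo([*e,p[2]],1.464+np.pi/2)
E
python3 k.py
```

```text
r 0.11484581897069435 theta 1.0930102588661161
t 17.05 tcp [0.536  0.2801 0.0934] yaw 1.9562 tilt [ 0.     0.002 -1.   ] shift/60mm [-1.008 -1.717 -0.003] turn z/.1 -10.79 grip 0.0174 20.0 [-1.9  2.   4.8]
```

Tracking the arc well (r = 114.8 mm), with 1.09 rad to go.

Call:
servo_tool(deltas=[[[-0.01,-0.19,0,0,0,-1,0.12],[-0.01,-0.19,0,0,0,-1,0.12],[-0.01,-0.19,0,0,0,-1,0.12],[-0.01,-0.19,0,0,0,-1,0.12],[-0.01,-0.19,0,0,0,-1,0.12],[-0.01,-0.19,0,0,0,-1,0.12],[-0.01,-0.19,0,0,0,-1,0.12],[-0.01,-0.19,0,0,0,-1,0.12],[-0.01,-0.19,0,0,0,-1,0.12],[-0.005,-0.1,0,0,0,-0.5,0.12],[0,0,0,0,0,0,0.12]]])

```text
t: 18.42
eef_pos: [0.4656, 0.2007, 0.0933]
eef_rot: [-0.369, -3.112, -0.002]
wrist_force: [-14.7, 3.1, 14.0]
grip_width: 0.0172
grasp_force: 21.0
```

```bash
python3 k.py
```

```text
r 0.11536652478635787 theta 0.13491550905323385
t 18.43 tcp [0.4656 0.2007 0.0933] yaw 2.9055 tilt [-0.008  0.002 -1.   ] shift/60mm [-0.022 -0.258 -0.   ] turn z/.1 -1.29 grip 0.0172 21.0 [-14.7   3.1  14. ]
```

Call:
servo_tool(deltas=[[[0.03,0,-0.02,0,0,0,0.12],[0.01,-0.06,0,0,0,-0.3,0.12],[0,-0.06,0,0,0,-0.3,0.12],[0,-0.06,0,0,0,-0.3,0.12],[0,0,0,0,0,0,0.12]]])

```text
t: 19.05
eef_pos: [0.4632, 0.1893, 0.0934]
eef_rot: [-0.228, -3.131, 0.001]
wrist_force: [-5.0, 1.9, 2.3]
grip_width: 0.0172
grasp_force: 20.0
```

```bash
python3 k.py
```

```text
r 0.11552290014579605 theta 0.03462189906871351
t 19.05 tcp [0.4632 0.1893 0.0934] yaw 2.9965 tilt [-0.002 -0.    -1.   ] shift/60mm [-0.01  -0.066  0.   ] turn z/.1 -0.38 grip 0.0172 20.0 [-5.   1.9  2.3]
```

Call:
servo_tool(deltas=[[[0.01,-0.035,0,0,0,-0.2,0.12],[0,-0.035,0,0,0,-0.2,0.12],[0,0,0,0,0,0,0.12]]])

```text
t: 19.42
eef_pos: [0.4627, 0.1852, 0.0935]
eef_rot: [-0.166, -3.137, 0.001]
wrist_force: [-2.0, -1.3, -0.9]
grip_width: 0.0176
grasp_force: 19.7
```

Call:
servo_tool(deltas=[[[0,-0.03,0,0,0,0,0.12],[0,0,0,0,0,0,0.12]]])

```text
t: 19.68
eef_pos: [0.4625, 0.1838, 0.0935]
eef_rot: [-0.166, -3.137, 0.0]
wrist_force: [-1.7, 1.8, -2.5]
grip_width: 0.0171
grasp_force: 19.6
```

Call:
servo_tool(deltas=[[[0,-0.03,0,0,0,0,0.12],[0,0,0,0,0,0,0.12]]])

```text
t: 19.92
eef_pos: [0.4623, 0.1832, 0.0936]
eef_rot: [0.166, 3.137, 0.004]
wrist_force: [-0.4, 6.9, -4.8]
grip_width: 0.0174
grasp_force: 19.7
```

Call:
servo_tool(deltas=[[[0,-0.02,0,0,0,0,0.12],[0,0,0,0,0,0,0.12]]])

```text
t: 20.18
eef_pos: [0.4623, 0.1831, 0.0936]
eef_rot: [0.166, 3.137, 0.008]
wrist_force: [0.4, 9.9, -6.3]
grip_width: 0.0174
grasp_force: 19.9
```

Position no longer changes while force rises, so the strap is at its stop. I ease off, release and lift away.

Call:
servo_tool(deltas=[[[0,0.025,0,0,0,0,0.12],[0,0,0,0,0,0,0.3],[0,0,0,0,0,0,0.5],[0,0,0,0,0,0,0.5],[0,0,-0.2,0,0,0,0.5],[0,0,-0.5,0,0,0,0.5],[0,0,-0.7,0,0,0,0.5],[0,0,-0.7,0,0,0,0.5],[-0.3,0,-0.3,0,0,0,0.5],[-0.2,0,0,0,0,0,0.5],[0,0,0,0,0,0,0.5]]])

```text
t: 21.55
eef_pos: [0.4923, 0.1789, 0.2369]
eef_rot: [-0.167, -3.135, 0.001]
wrist_force: [-0.3, 0.5, 0.0]
grip_width: 0.0434
grasp_force: 0.0
```

Run:
```python
from h import *
s=np.array([.508,.1805]); y=-.107; M=np.array([[np.cos(y),np.sin(y)],[-np.sin(y),np.cos(y)]])
togo([.46,.18,.2],2.97)
e=s+M.T@np.array([-.045,0])
for n in ("scene","side","wrist"):
    im=vision.get_image(n); f=im["frame"].astype(int)
    q=px(im,[*e,.126]); print(n,"pred knob top",q.round(1))
    for t in ("strap","strap_knob","roller_center"):
        for d in finder.outline_of(n,t): print("  ",t,round(d["confidence"],2),d["box"])
    k=((f.sum(2)<200)&(f[...,0]-f[...,2]>12)).astype(np.uint8); u,v=q.astype(int)
    for r in range(max(0,v-25),min(420,v+40),5): print(r,"".join("K" if k[r,c] else "." for c in range(max(0,u-40),min(560,u+40),2)))
    if n!="wrist": 
        L=finder.outline_of(n,"roller_center"); save(im,n+"_end.png")
```

```text
t 21.55 tcp [0.4923 0.1789 0.2369] yaw 3.0352 tilt [-0.002 -0.    -1.   ] shift/60mm [ 0.536 -0.039  0.616] turn z/.1 0.65 grip 0.0434 0.0 [-0.3  0.5  0. ]
scene pred knob top [426.8 276.2]
   strap 0.62 [351.9, 274.5, 432.1, 346.8]
   strap_knob 0.96 [352.9, 273.3, 433.9, 347.0]
   roller_center 0.74 [350.1, 278.8, 448.5, 371.6]
   roller_center 0.74 [320.6, 201.2, 395.1, 254.8]
251 KK......................................
256 ........................................
261 ........................................
266 ........................................
271 ........................................
276 .................KKKKKK.................
281 ................KKKKKK..................
286 ..............KKKKKKK...................
291 ...............K.K.K....................
296 ........................................
301 ....KK..................................
306 ........................................
311 ...........K............................
side pred knob top [268. 273.]
   strap 0.9 [191.6, 271.2, 276.9, 302.0]
   strap 0.34 [166.6, 272.4, 289.1, 367.9]
   strap_knob 0.
[... 871 characters left out ...]
, 293.6, 287.0]
   roller_center 0.88 [202.8, 183.2, 369.3, 220.0]
   roller_center 0.62 [21.1, 49.8, 187.5, 120.4]
144 KKKKKKKKKKKKKKKKKKKKKKKKKKKKKKKKKKKKKKKK
149 KKKKKKKKKKKKKKKKKKKKKKKKKKKKKKKKKKKKKKKK
154 KKKKKKKKKKKKKKKKKKKKKKKKKKKKKKKKKKKKKKKK
159 .KK.KKKKKKKKKKKKKKKKKKKKKKKKKKKKK......K
164 .....KKKKKKKK.KKKKKKKKKKKKKKKKKKK.......
169 .....KKKKKKKKKKKKKKKKKKKKKKKKKKKK.......
174 .....KKKKKKKK.KKKKKKKKKKKKKKKKKK........
179 ......KKKKKKK....KKKK....KKKKKKK........
184 ........................................
189 ........................................
194 ........................................
199 ........................................
204 ........................................
```

```bash
python3 -c "
from workcell import robot
print(robot.finish_job())"
```

```text
the job is handed in; nothing more can be done
None
```

The roller is lying in both V rests, centred to within about 2 mm; the strap is swung to its stop across it, the gripper is clear, and the job is handed in at about 21.7 s (no result was reported).

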